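# Turn a gelatin bar out of its mould onto the display tray

## Task

The metal mould on the dark steel rest holds a dark gelatin bar and is covered by a loose bamboo tray. Pinch tray and mould together so that they stay joined, turn the pair over and lean it on the red easel with the tray underneath, back against the easel, and let go; then lift the mould away, leaving the tray on the easel with the bar lying in it, and lean the empty mould on the dark rest, its open side against the rest. Do not push the mortar, jar or carton aside.

Things in the scene. Friction and masses are not known exactly. Their poses are not given: they have to be found in the camera images.
- rest: Dark steel stand, fixed, foot 130 x 100 mm, z up. A back leaf (80 mm wide, 92 mm up the slope, 6 mm thick) leans at 45 degrees: it rises from the seat line along (-0.707, 0, 0.707) of this frame, so its upper end lies to the robot's right, and its supporting face looks along (0.707, 0, 0.707). A ledge 80 mm wide, 30 mm deep stands square to its lower end. Origin: on the counter, straight below rest_seat.
- rest_seat (a point): Middle of the seat line where leaf and ledge of the rest meet, 30 mm above its origin; the line runs along the stand's y. Parts lean with the lower short end on the ledge; being longer than the leaf, their upper ends stand free above it, with room for a finger behind.
- easel: Red stand of exactly the same shape, size and frame as the rest, fixed, empty at the start.
- easel_seat (a point): Middle of the easel's seat line, as for the rest, 30 mm above the easel's origin.
- mould: Aluminium open box, outside 148 x 62 x 50 mm, walls and floor 4 mm, about 0.25 kg. Origin: centre of the floor's outer face; x along the 148 mm, y along the 62 mm, z from the floor to the open side. At the start its floor lies on the rest's leaf, one short end on the ledge, x down the slope, open side up, covered by the tray.
- tray: Loose bamboo cover, outside 161 x 75 x 18 mm, walls and floor 4 mm, 0.15 kg. Origin: centre of the floor's outer face; x along 161 mm, y along 75 mm, z to its open side. Starts upside down over the mould, whose rim touches its floor (2.5 mm side play): the pair is 54 mm thick, 36 mm of the mould's sides stay bare, the tray's lower end reaches up to 9 mm beyond the mould's. On the easel that end sits on the ledge.
- bar: Dark brown gelatin bar, 120 x 44 x 18 mm, about 0.11 kg, loose inside the mould. Origin: its centre; x along the 120 mm, z along the 18 mm.
- mortar: Bystander: brass mortar, solid, 92 mm wide, 85 mm high, standing on the counter. Origin: centre of its underside.
- jar: Bystander: blue ceramic jar with a dark lid, 76 mm wide, 120 mm high. Origin: centre of its underside.
- carton: Bystander: green medicine carton, 60 x 110 x 45 mm high. Origin: centre of its underside.
Mind the look-alikes: they are no part of the job. Leave any orange look-alike of the mould alone. Of the things that look like the tray, the larger one is meant.

How it is judged:
By the outcome, as a careful person would: the job done as asked, in the order asked, and still so for the second after the job is handed in, with the robot touching nothing.
It also fails if it takes over 72 s, if anything falls off the work surface, if the arm or the gripper's body presses on something with over 40 N, if the wrist force passes 120 N, or if a joint passes its speed limit or range.

## Robot

A 7-joint arm with a two-finger parallel gripper is mounted at the origin on the work surface. World frame = base frame: x ahead of the robot, y to its left, z up, the work surface at z = 0. Lengths are in m, angles in rad, forces in N, time in s.
With the tool pointing down it reaches from about 0.4 to 0.875 m from the base axis. Payload 6.5 kg.
Tool frame: the origin (TCP) lies on the centre line of the jaws, within the pads' length; the fingertips stand 19 mm ahead of it and the grasp point (between the pads) is the TCP (robot.finger_overhang is the distance from the TCP to the fingertips, in m); z points along the fingers, y is the line along which they close (so a half turn about z gives the same grasp; the last joint's range is limited). The gripper opens to 88 mm and grips with 3 to 60 N. Pads are 18 mm wide; open, the fingers measure 123 mm over their backs; the gripper's body (75 mm by 187 mm) begins 45 mm behind the grasp point.
Start: joints at [-1.322, 0.536, -0.004, 1.538, 0.003, 1.067, -0.071], TCP at [0.201, 0.618, 0.258] pointing down, gripper open.
Joint ranges: [-2.7, 2.7], [-0.37, 2.16], [-1.27, 1.26], [0.24, 2.4], [-1.31, 4.45], [0.19, 1.91], [-2.76, 2.76]. Speed limits (rad/s): [2.39, 2.39, 3.14, 3.14, 3.14, 3.14, 3.14].

## Interface

Orientations are given as a unit quaternion [w, x, y, z].
In Python, from rig import robot, imaging gives the robot as it stands. Calls block until the motion is done:
- robot.move_pose(position, orientation): joint-space move of the TCP to a pose.
- robot.move_linear(position, rot=None, velocity=0.15): straight line of the TCP; rot=None keeps the orientation; velocity is the mean speed in m/s.
- robot.move_joints(angles): joint-space move.
- robot.set_gripper(opening, effort=None): finger opening in m; effort is the grip in N (None keeps the last); returns when the fingers have stopped.
- robot.dwell(seconds).
- robot.ik(position, orientation): joint angles nearest the present ones, or None.
- robot.get_state(): the state.
- imaging.grab_frame(name): name is "scene" or "top"; returns the picture (384x512x3 uint8, red, green, blue); there is no depth.
- imaging.camera_model(name): a dict with "fx", "fy", "cx", "cy" (pixels), "k1" (the pictures are not rectified: a ray, as slopes to the right and down, at radius r is drawn at 1 + k1 r^2 times it, then the intrinsics apply), "cam_to_world" (4x4, takes a point from camera to world coordinates). Camera axes: x right, y down, z forward; pixel columns grow to the right and rows downward; lengths in m; the calibration is good to about 2 mm. A picture is of the moment at which its call begins. camera_model takes no time and is no camera call.
A pose or a line that the arm cannot do raises robot.PlanningError and nothing moves.
- robot.job_done(): hands the job in; it is judged then, once.
The state is a dict: "time_s": time; "q": joint angles; "dq": joint speeds; "effort": joint torques, N m; "ee_pos": TCP position; "tool_rot": TCP orientation; "wrist_force": force on the tool from outside, world axes, zero at the start; "ft_torque": the same for the moment, N m; "finger_gap": finger opening in m; "grip_force": force on a finger pad.
Only numpy, scipy, OpenCV 4.12 (cv2) and the standard library are available. Lean on these libraries where they do the work, as an engineer would, in place of code of your own. Each camera call takes 0.05 s, during which the arm holds its last target. There are 200 camera calls.

## Working session

There is one attempt and no reset: what is moved stays moved. The work goes in short steps, each a Python script; the robot and the scene stay as the last script left them, time stands still between calls to the robot, and variables do not carry over. Pictures are saved under pics/ and viewed, at most 10 in all, crops included, and the job is handed in when it is done.

```bash
ls; mkdir -p pics
python3 - <<'E'
from rig import robot, imaging
import cv2, numpy as np
a=[imaging.grab_frame(n) for n in("scene","top")]
for n,i in zip(("scene","top"),a):
    cv2.imwrite(f"pics/{n}0.png",cv2.cvtColor(i,cv2.COLOR_RGB2BGR))
    m=imaging.camera_model(n); print(n,m)
print(robot.get_state())
E
```

```text
pics
scene {'fx': 484.74314567525647, 'fy': 484.74314567525647, 'cx': 251.85515819923836, 'cy': 195.890426343884, 'k1': 0.058377658157247825, 'cam_to_world': array([[ 0.41854461,  0.6878732 , -0.59300158,  1.489679  ],
       [ 0.90818166, -0.31330385,  0.27757299, -0.43187889],
       [ 0.00514535, -0.65472984, -0.75584546,  1.33434717],
       [ 0.        ,  0.        ,  0.        ,  1.        ]])}
top {'fx': 405.4665867735217, 'fy': 405.4665867735217, 'cx': 264.4330234219767, 'cy': 193.44756488868478, 'k1': -0.11771613433456057, 'cam_to_world': array([[ 0.02473729, -0.99002923,  0.13867298,  0.31094776],
       [-0.99968872, -0.02404773,  0.00664611, -0.00351223],
       [-0.00324507, -0.13879422, -0.99031593,  1.5314851 ],
       [ 0.        ,  0.        ,  0.        ,  1.        ]])}
{'time_s': 0.1, 'q': array([-1.32220723,  0.53705386, -0.00443622,  1.53870939,  0.00262399,
        1.06732712, -0.07117669]), 'dq': array([ 0.00041902, -0.00071493,  0.00060665, -0.00229094, -0.00010139,
        0.00254323,  0.00047989]), 'effort': array([ 2.46153009e-03, -5.72079098e+01,  9.93530564e-01, -2.52229697e+01,
       -5.63053647e-02,  1.34261927e-02,  5.60275828e-05]), 'ee_pos': array([0.20111204, 0.61757991, 0.25697571]), 'tool_rot': array([-5.07969388e-05,  1.56693898e-01,  9.87646934e-01, -7.44373169e-04]), 'wrist_force': array([-0.41045687,  0.56881925,  0.84595992]), 'ft_torque': array([-0.02236957,  0.01555708, -0.03223026]), 'grip_force': 0.0, 'finger_gap': 0.08827598868802758}
```

View pics/scene0.png

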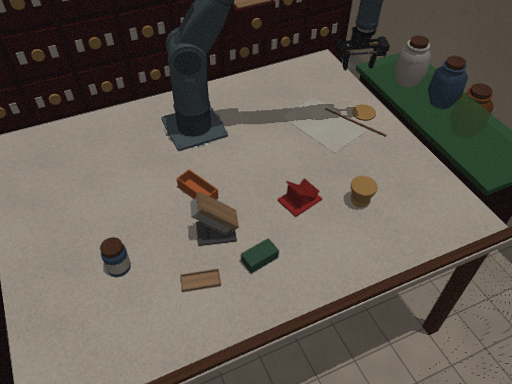

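View pics/top0.png

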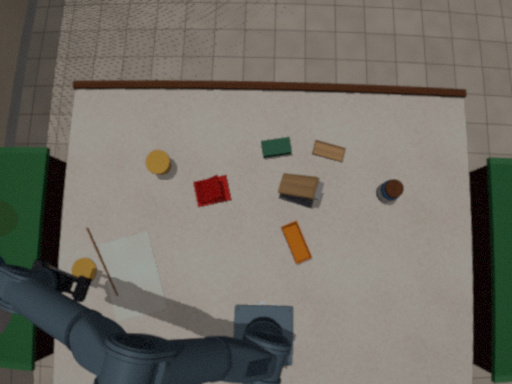

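Scene: the pair sits on the dark rest at scene (215,218) / top (299,187), the red easel at scene (300,196) / top (212,190), mortar (363,190)/(158,162), jar (115,256)/(390,190), carton (260,255)/(276,147).
Tray candidates are the cover at top (299,187) and a smaller wooden one at top (329,151). The cover is meant because it is larger and lies on the mould. The orange box at top (296,242) is the mould's look-alike, so I leave it alone. Next I confirm this in an enlarged crop.

Run:
```python
import cv2, numpy as np
s=cv2.imread("pics/scene0.png");t=cv2.imread("pics/top0.png")
def c(i,x,y,w=66,h=50): 
    return cv2.resize(i[y:y+h,x:x+w],None,fx=6,fy=6,interpolation=cv2.INTER_CUBIC)
m=np.vstack([np.hstack([c(s,182,194),c(s,268,168)]),np.hstack([c(t,270,165),c(t,180,165)])])
m=cv2.convertScaleAbs(m,alpha=1.5,beta=15)
cv2.imwrite("pics/crop1.png",m[:600,:800])
```

```text
(no output)
```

View pics/crop1.png

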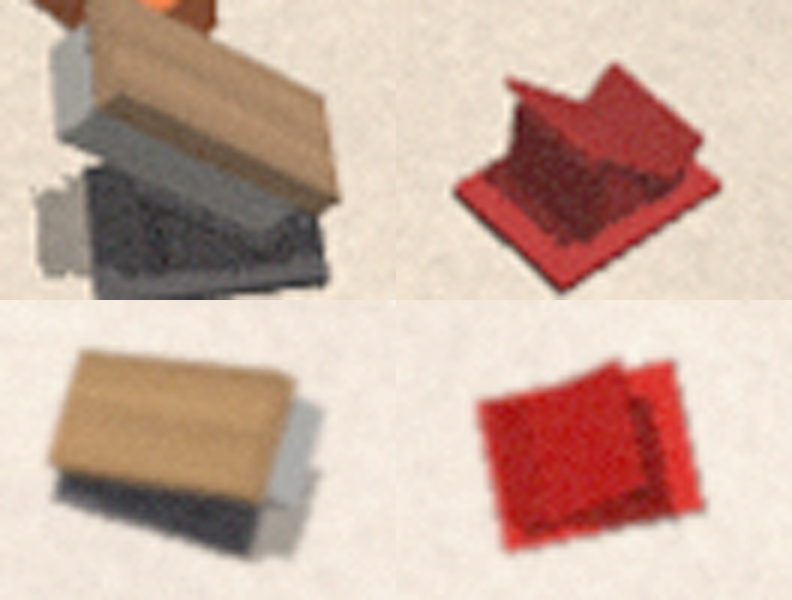

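Crop confirms it: a full-size tray covers the grey mould on the dark rest (top-view tray corners about (283,173), (319,178), (314,199), (278,193)). The orange box and the small tray are separate. The red easel's leaf and ledge are both visible. Now I measure corners across both views.

```bash
cat > h.py <<'E'
from rig import robot, imaging
import cv2, numpy as np
from scipy.spatial.transform import Rotation as R
def ray(n,uv):
    m=imaging.camera_model(n);K=np.array([[m['fx'],0,m['cx']],[0,m['fy'],m['cy']],[0,0,1]])
    p=cv2.undistortPoints(np.array([[uv]],float),K,np.array([m['k1'],0,0,0.]))[0,0]
    T=m['cam_to_world'];d=T[:3,:3]@[p[0],p[1],1];return T[:3,3],d/np.linalg.norm(d)
def onplane(n,uv,z):
    o,d=ray(n,uv);return o+d*(z-o[2])/d[2]
def tri(a,b):
    A=np.zeros((3,3));y=np.zeros(3);rs=[ray("scene",a),ray("top",b)]
    for o,d in rs: P=np.eye(3)-np.outer(d,d);A+=P;y+=P@o
    X=np.linalg.solve(A,y)
    return X,max(np.linalg.norm(np.cross(d,X-o)) for o,d in rs)
def avg(n,k=4): return np.mean([imaging.grab_frame(n).astype(float) for _ in range(k)],0).astype(np.uint8)
def sharp(img,pts,win=7,up=6):
    g=cv2.resize(cv2.cvtColor(img,cv2.COLOR_RGB2GRAY),None,fx=up,fy=up,interpolation=cv2.INTER_CUBIC)
    p=((np.array(pts,np.float32)+.5)*up-.5).reshape(-1,1,2)
    p=cv2.cornerSubPix(g,p.copy(),(win,win),(-1,-1),(3,50,.01)).reshape(-1,2)
    return (p+.5)/up-.5
def quad(mask,up=6):
    """corners of the largest blob: hull reduced to 4, sides refitted with lines"""
    c=max(cv2.findContours(mask,cv2.RETR_EXTERNAL,cv2.CHAIN_APPROX_NONE)[0],key=cv2.contourArea)
    h=cv2.convexHull(c);e=1.
    while len(q:=cv2.approxPolyDP(h,e,True))>4:e+=.5
    q=q.reshape(-1,2).astype(float);c=c.reshape(-1,2).astype(float);L=[]
    for i in range(len(q)):
        a,b=q[i],q[(i+1)%len(q)];l=np.linalg.norm(b-a);t=(b-a)/l;s=(c-a)@t;d=np.abs((c-a)@[-t[1],t[0]])
        v=cv2.fitLine(c[(s>.15*l)&(s<.85*l)&(d<8)].astype(np.float32),cv2.DIST_HUBER,0,.01,.01).ravel()
        L.append(np.cross([v[2],v[3],1],[v[2]+v[0],v[3]+v[1],1]))
    x=[np.cross(L[i-1],L[i]) for i in range(len(L))]
    return np.array([(p[:2]/p[2]+.5)/up-.5 for p in x])
E
python3 - <<'E'
from h import *
S=avg("scene");T=avg("top");np.savez("im0",S=S,T=T)
np.set_printoptions(precision=4,suppress=True)
up=lambda i:cv2.resize(i,None,fx=6,fy=6,interpolation=cv2.INTER_CUBIC)
def mk(img,box,f):
    u=up(img);hsv=cv2.cvtColor(u,cv2.COLOR_RGB2HSV).astype(int);m=f(hsv,u.astype(int)).astype(np.uint8)*255
    b=np.zeros_like(m);x,y,w,h=[6*k for k in box];b[y:y+h,x:x+w]=255
    return m&b
# sampled colours
for n,i,ps in(("S",S,[(215,205),(225,217),(213,222),(193,203),(310,185),(298,185)]),("T",T,[(298,185),(320,185),(205,190),(218,190),(290,165),(225,190)])):
    hs=cv2.cvtColor(i,cv2.COLOR_RGB2HSV);print(n,[tuple(map(int,hs[p[1],p[0]])) for p in ps])
print(sharp(T,[(283.3,173.3),(319.2,177.5),(313.7,198.7),(278.3,192.5)]))
m=cv2.cvtColor(up(T)[990:1290,1080:1480],cv2.COLOR_RGB2BGR);n=cv2.cvtColor(up(S)[990:1290,1590:1990],cv2.COLOR_RGB2BGR)
r=cv2.cvtColor(up(S)[1130:1430,1080:1480],cv2.COLOR_RGB2BGR)
out=cv2.convertScaleAbs(np.vstack([np.hstack([m,n]),np.hstack([r,r])]),alpha=1.5)
for k in range(0,800,60): cv2.putText(out,"",(0,0),0,.3,(0,0,0))
# enlarge easel to 2x more
e1=cv2.resize(up(T)[1030:1270,1140:1400],(400,370),interpolation=cv2.INTER_CUBIC);e2=cv2.resize(up(S)[1050:1300,1650:1950],(400,333),interpolation=cv2.INTER_CUBIC)
o=np.zeros((370,800,3),np.uint8);o[:,:400]=e1;o[:333,400:]=e2
cv2.imwrite("pics/easel.png",cv2.convertScaleAbs(cv2.cvtColor(o,cv2.COLOR_RGB2BGR),alpha=2.0,beta=10))
E
```

```text
S [(15, 107, 100), (15, 108, 102), (30, 17, 59), (21, 18, 98), (0, 195, 94), (0, 178, 96)]
T [(16, 122, 109), (30, 5, 103), (1, 228, 113), (1, 230, 114), (16, 25, 153), (1, 206, 130)]
[[282.8506 172.8685]
 [318.6857 177.6866]
 [313.7    198.7   ]
 [278.3    192.5   ]]
```

View pics/easel.png

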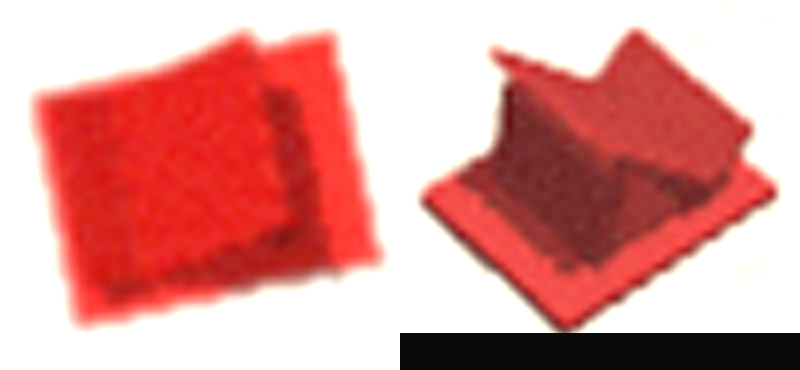

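Run:
```python
from h import *
np.set_printoptions(precision=4,suppress=True)
D=np.load("im0.npz");S,T=D['S'],D['T']
up=lambda i:cv2.resize(i,None,fx=6,fy=6,interpolation=cv2.INTER_CUBIC)
def mk(img,box,lo,hi):
    m=cv2.inRange(cv2.cvtColor(up(img),cv2.COLOR_RGB2HSV),lo,hi);b=np.zeros_like(m);x,y,w,h=[6*k for k in box];b[y:y+h,x:x+w]=255
    return cv2.morphologyEx(m&b,cv2.MORPH_CLOSE,np.ones((9,9)))
def order(q): # start at upper-left, clockwise
    c=q.mean(0);a=np.arctan2(*(q-c).T[::-1]);q=q[np.argsort(a)];return np.roll(q,-np.argmin(q.sum(1)),0)
for hv in(75,80,85):
    ms=mk(S,(185,190,60,50),(10,65,hv),(22,255,255));mt=mk(T,(268,165,62,45),(10,65,85),(22,255,255))
    qs,qt=order(quad(ms)),order(quad(mt));print("V",hv,"S",qs.ravel(),"T",qt.ravel())
# scene UL,UR,LR,LL ; top UL,UR,LR,LL. top UL=(+x,+y)->scene LR ; UR(+x,-y)->LL ; LR(-x,-y)->UL ; LL(-x,+y)->UR
    P=[]
    for i,j in((2,0),(3,1),(0,2),(1,3)):
        X,e=tri(qs[i],qt[j]);P.append(X);print(X,round(e*1e3,1))
    P=np.array(P);print("long",np.linalg.norm(P[0]-P[1]),np.linalg.norm(P[3]-P[2]),"short",np.linalg.norm(P[0]-P[3]),np.linalg.norm(P[1]-P[2]))
    d=(P[0]-P[1]+P[3]-P[2]);d/=np.linalg.norm(d);print("downslope",d,"yaw",np.degrees(np.arctan2(d[1],d[0])),"slope",np.degrees(np.arcsin(-d[2])),"centre",P.mean(0))
tp=lambda X,Y:((1140+X*.65+.5)/6-.5,(1030+Y*240/370+.5)/6-.5)
sp=lambda X,Y:((1650+(X-400)*.75+.5)/6-.5,(1050+Y*250/333+.5)/6-.5)
print("EASEL")
E={}
for k,a,b in(("leaf far",(493,50),(250,32)),("foot +x-y",(566,326),(335,35)),("foot -x-y",(422,200),(382,262)),("foot +x+y",(777,192),(35,95))):
    X,e=tri(sp(*a),tp(*b));E[k]=X;print(k,X,round(e*1e3,1))
F=[onplane("top",tp(*p),.006) for p in((335,35),(382,262),(80,325),(35,95))];print("top foot",*F)
F=np.array(F);print("sides",[np.linalg.norm(F[i]-F[(i+1)%4]) for i in range(4)],"yaw",[np.degrees(np.arctan2(v[1],v[0])) for v in(F[3]-F[0],F[2]-F[1])],np.degrees(np.arctan2(*(F[0]-F[1])[1::-1]))+90, F.mean(0))
L=[onplane("scene",sp(*p),.0512) for p in((635,30),(752,130))];print("ledge",*L,np.linalg.norm(L[0]-L[1]))
print("leaf far top@.095",onplane("top",tp(250,32),.095),"scene",onplane("scene",sp(493,50),.095))
```

```text
V 75 S [ 183.6117  190.2783  197.2588  189.9651 1263.6081  734.5398  202.8298
  209.4964] T [283.0478 172.9317 319.3919 176.8361 313.109  197.5185 277.0911 191.7841]
[ 0.9634 -0.1934  1.1613] 595.6
[ 0.5649 -0.1734  0.1747] 7.0
[ 0.4839 -0.1774  0.1844] 20.1
[ 0.4935 -0.0948  0.168 ] 59.6
long 1.0641966764028363 0.08467796943352544 short 1.1032471759758176 0.08166224844950762
downslope [0.387  0.0593 0.9202] yaw 8.714630853496876 slope -66.94939658264272 centre [ 0.6264 -0.1598  0.4221]
V 80 S [ 190.4662  189.5833  196.5114  189.5833 1249.0948  727.128   197.3669
  206.5642] T [283.0478 172.9317 319.3919 176.8361 313.109  197.5185 277.0911 191.7841]
[ 0.965  -0.1908  1.1563] 595.4
[ 0.5599 -0.1797  0.1869] 1.2
[ 0.4868 -0.1669  0.1849] 9.4
[ 0.493  -0.0959  0.1702] 60.7
long 1.0507651364139152 0.07283562262297205 short 1.097433067668611 0.07425352711112983
downslope [0.395  0.0575 0.9169] yaw 8.282843956390137 slope -66.47653758665143 centre [ 0.6262 -0.1583  0.4246]
V 85 S [190.8019 189.5833 196.5114 189.5833 490.2906 339.6137 198.0494 208.1423] T [283.0478 172.9317 319.3919 176.836
[... 309 characters left out ...]
ope 5.608529452363148 centre [ 0.6167 -0.0781  0.1698]
EASEL
leaf far [0.5571 0.1524 0.1569] 20.9
foot +x-y [0.5924 0.1565 0.0057] 0.4
foot -x-y [0.4986 0.1336 0.0019] 0.2
foot +x+y [0.564  0.2798 0.0063] 0.2
top foot [0.5922 0.1561 0.006 ] [0.498  0.1331 0.006 ] [0.4689 0.2567 0.006 ] [0.5641 0.28   0.006 ]
sides [np.float64(0.09692295285305308), np.float64(0.1269613799518061), np.float64(0.09802589136308679), np.float64(0.12707463198372024)] yaw [np.float64(102.76637444416208), np.float64(103.26327953140205)] 103.72043390208806 [0.5308 0.2065 0.006 ]
ledge [0.4848 0.2459 0.0512] [0.5593 0.2638 0.0512] 0.07660916589208648
leaf far top@.095 [0.5762 0.1802 0.095 ] scene [0.504  0.1609 0.095 ]
```

Run:
```python
from h import *
np.set_printoptions(precision=4,suppress=True)
D=np.load("im0.npz");S,T=D['S'],D['T']
up=lambda i:cv2.resize(i,None,fx=6,fy=6,interpolation=cv2.INTER_CUBIC)
def mk(img,box,lo,hi):
    m=cv2.inRange(cv2.cvtColor(up(img),cv2.COLOR_RGB2HSV),lo,hi);b=np.zeros_like(m);x,y,w,h=[6*k for k in box];b[y:y+h,x:x+w]=255
    return cv2.morphologyEx(cv2.morphologyEx(m&b,cv2.MORPH_CLOSE,np.ones((9,9))),cv2.MORPH_OPEN,np.ones((15,15)))
def order(q):
    c=q.mean(0);a=np.arctan2(*(q-c).T[::-1]);q=q[np.argsort(a)];return np.roll(q,-np.argmin(q.sum(1)),0)
for hv in(75,82,88):
    ms=mk(S,(190,192,55,45),(11,75,hv),(22,145,255));mt=mk(T,(268,165,62,45),(10,65,85),(22,255,255))
    cv2.imwrite("pics/m%d.png"%hv,ms[1140:1440,1080:1500])
    try: qs,qt=order(quad(ms)),order(quad(mt))
    except Exception as e: print(hv,e);continue
    print("V",hv,"S",qs.ravel(),"T",qt.ravel())
    P=[]
    for i,j in((2,0),(3,1),(0,2),(1,3)):
        X,e=tri(qs[i],qt[j]);P.append(X);print(X,round(e*1e3,1))
    P=np.array(P);print("long",np.linalg.norm(P[0]-P[1]),np.linalg.norm(P[3]-P[2]),"short",np.linalg.norm(P[0]-P[3]),np.linalg.norm(P[1]-P[2]))
    d=(P[0]-P[1]+P[3]-P[2]);d/=np.linalg.norm(d);print("downslope",d,"yaw",np.degrees(np.arctan2(d[1],d[0])),"slope",np.degrees(np.arcsin(-d[2])),"centre",P.mean(0))
a=[cv2.imread("pics/m%d.png"%h) for h in(75,88)];b=cv2.cvtColor(up(S)[1140:1440,1080:1500],cv2.COLOR_RGB2BGR)
o=np.vstack([np.hstack(a)[:, :800],np.hstack([b,b*0])[:, :800]]);cv2.imwrite("pics/mm.png",o)
```

```text
V 75 S [195.3019 189.6323 235.2585 209.5671 238.1503 227.0215 197.3932 206.654 ] T [283.0478 172.9317 319.3986 176.8368 313.1024 197.5174 277.0911 191.7841]
[ 0.5948 -0.0611  0.0603] 0.7
[ 0.56   -0.1797  0.1865] 1.2
[ 0.4893 -0.1598  0.1835] 1.8
[ 0.5238 -0.0406  0.0616] 0.8
long 0.1766264228131395 0.1739977617087944 short 0.07396294936600198 0.07350044965099986
downslope [ 0.1976  0.6782 -0.7078] yaw 73.75606363871131 slope 45.05792826334271 centre [ 0.542  -0.1103  0.123 ]
V 82 S [195.3679 189.7117 235.2416 209.5344 238.1144 226.6905 197.342  206.2653] T [283.0478 172.9317 319.3986 176.8368 313.1024 197.5174 277.0911 191.7841]
[ 0.5945 -0.0611  0.0617] 0.8
[ 0.5597 -0.1795  0.188 ] 1.2
[ 0.4894 -0.1598  0.1832] 1.7
[ 0.5237 -0.0406  0.0617] 0.8
long 0.17659645533802684 0.17358446497773905 short 0.07369262892902673 0.07322042104827385
downslope [ 0.1976  0.6786 -0.7075] yaw 73.76629752963674 slope 45.02914950383797 centre [ 0.5418 -0.1103  0.1237]
V 88 S [196.1892 190.1432 235.2352 209.5092 238.0608 226.3445 197.2397 205.8977] T [283.0478 172.9317 319.3986 176.8368 313.1024 197.5174 277.0911 191.7841]
[ 0.5942 -0.0611  0.0632] 0.8
[ 0.5594 -0.1795  0.1894] 1.4
[ 0.49   -0.1588  0.1813] 0.4
[ 0.5237 -0.0406  0.0619] 0.8
long 0.17650608506556714 0.17135780420488214 short 0.073424584729548 0.07285146937382538
downslope [ 0.1969  0.6801 -0.7061] yaw 73.85092100705975 slope 44.920992254654784 centre [ 0.5418 -0.11    0.124 ]
```

View pics/mm.png

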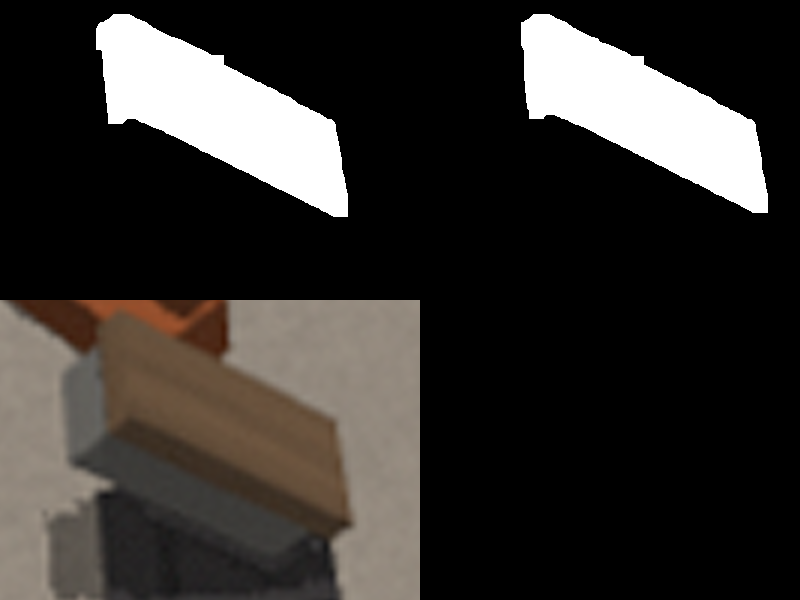

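Mask picture: the tray face is well bounded at its lower end (scene (235,209) and (238,227)). The upper end includes the end wall, so I rely on the lower end. Its height of 61 mm against 62 expected and the 45.0° slope both check. Rest: seat (0.547, -0.0935), yaw 73.8°. Easel: seat (0.5245, 0.233), yaw 103.2°. Next I check reachability.

```bash
cat >> h.py <<'E'
ST={'rest':(np.array([.5469,-.0935,.03]),np.radians(73.8)),'easel':(np.array([.5245,.2333,.03]),np.radians(103.2))}
def frame(st):
    o,a=ST[st];X=np.array([np.cos(a),np.sin(a),0]);Y=np.array([-X[1],X[0],0]);Z=np.array([0,0,1.])
    return o,(Z-X)/2**.5,Y,(X+Z)/2**.5      # seat, up-slope u, y, normal n
def pose(st,s,n,mode,sg,y=0,dz=0):
    """mode 'end': fingers down the slope, closing along n; 'face': fingers along -n, closing along y"""
    o,u,Y,N=frame(st);z,yy=(-u,sg*N) if mode=='end' else (-N,sg*Y)
    q=R.from_matrix(np.c_[np.cross(yy,z),yy,z]).as_quat(scalar_first=True)
    return o+s*u+n*N+y*Y+[0,0,dz],q
def st():
    s=robot.get_state();print("t%.1f"%s['time_s'],"p",s['ee_pos'].round(4),"F",s['wrist_force'].round(1),"M",s['ft_torque'].round(2),"gap%.4f grip%.1f"%(s['finger_gap'],s['grip_force']));return s
E
python3 - <<'E'
from h import *
np.set_printoptions(precision=2,suppress=True)
for nm,a in {"rest":("rest",.122,.027,'end'),"easel":("easel",.131,.027,'end'),"eface":("easel",.083,.041,'face'),"rface":("rest",.074,.037,'face')}.items():
  for sg in(1,-1):
    for dz in(0,.12,.2):
      print(nm,sg,dz,robot.ik(*pose(*a,sg,dz=dz)))
E
```

```text
rest 1 0 [ 0.08  0.89  0.73  1.83 -1.24  1.47  2.76]
rest 1 0.12 [-0.1   0.83  1.06  1.8  -1.24  1.73  2.66]
rest 1 0.2 [ 0.86  0.48 -0.36  1.69 -0.62  1.28  2.08]
rest -1 0 [ 0.15  0.85  0.63  1.83 -1.19  1.41 -0.42]
rest -1 0.12 [ 0.08  0.67  0.73  1.79 -1.08  1.52 -0.59]
rest -1 0.2 [ 0.03  0.57  0.81  1.74 -1.03  1.61 -0.71]
easel 1 0 [ 0.31  0.77 -0.41  1.78 -0.62  0.92  2.23]
easel 1 0.12 [-0.15  0.55  0.22  1.77 -0.91  1.28  2.34]
easel 1 0.2 [-0.4   0.49  0.56  1.73 -0.97  1.48  2.3 ]
easel -1 0 [-0.22  0.75  0.32  1.82 -1.07  1.21 -0.57]
easel -1 0.12 [-0.29  0.57  0.41  1.78 -0.99  1.35 -0.74]
easel -1 0.2 [-0.31  0.47  0.44  1.72 -0.93  1.44 -0.87]
eface 1 0 [-0.64  0.83 -0.21  1.67  0.82  1.31  2.06]
eface 1 0.12 [-0.6   0.66 -0.27  1.64  0.78  1.47  2.18]
eface 1 0.2 [-0.58  0.56 -0.3   1.59  0.76  1.58  2.28]
eface -1 0 [-1.16  0.9   0.55  1.71  0.3   1.03 -0.68]
eface -1 0.12 [-1.19  0.72  0.6   1.68  0.34  1.21 -0.6 ]
eface -1 0.2 [-1.21  0.62  0.63  1.63  0.38  1.34 -0.54]
rface 1 0 [-0.24  0.8   0.02  1.76  0.73  1.14  2.13]
rface 1 0.12 [-0.22  0.61 -0.    1.74  0.69  1.31  2.27]
rface 1 0.2 [-0.22  0.51 -0.    1.69  0.68  1.43  2.36]
rface -1 0 [-0.68  0.93  0.66  1.79  0.23  0.92 -0.61]
rface -1 0.12 [-0.72  0.73  0.72  1.77  0.31  1.1  -0.54]
rface -1 0.2 [-0.75  0.62  0.76  1.73  0.35  1.24 -0.48]
```

Run:
```python
from h import *
np.set_printoptions(precision=2,suppress=True)
p=robot.get_state()['ee_pos'];robot.move_linear(p+[0,0,.14],velocity=.25)
robot.move_pose(*pose('rest',.212,.027,'end',-1,dz=.15));s=st();print(s['q'])
robot.set_gripper(.088)
robot.move_linear(pose('rest',.212,.027,'end',-1)[0],velocity=.15);st()
robot.move_linear(pose('rest',.122,.027,'end',-1)[0],velocity=.08);s=st();print(s['q'])
cv2.imwrite("pics/a.png",cv2.resize(cv2.cvtColor(np.hstack([imaging.grab_frame("scene")[150:260,150:290],imaging.grab_frame("top")[130:240,240:380]]),cv2.COLOR_RGB2BGR),(800,314),interpolation=cv2.INTER_CUBIC))
```

```text
t4.3 p [ 0.51 -0.22  0.35] F [-0.2  0.1 -0.5] M [-0.63  0.33 -0.05] gap0.0884 grip0.0
[ 0.06  0.66  0.95  1.66 -1.06  1.77 -0.62]
t5.7 p [ 0.51 -0.22  0.2 ] F [-0.6  0.7  0.8] M [-0.6   0.36  0.  ] gap0.0882 grip0.0
t7.0 p [ 0.53 -0.16  0.14] F [ 0.2 -0.6 -0.2] M [-0.59  0.32 -0.05] gap0.0879 grip0.0
[ 0.07  0.9   0.76  1.83 -1.26  1.49 -0.38]
```

View pics/a.png

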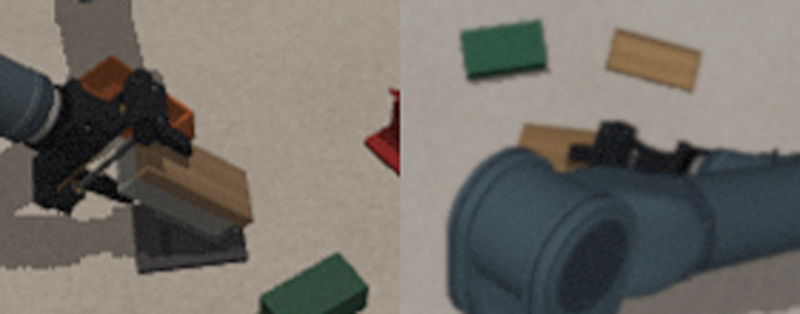

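The picture shows the fingers straddling the pair's upper end in both views (scene crop about (160,140)), centred. I close gently, check the force, then grip hard.

Run:
```python
from h import *
_,u,Y,N=frame('rest')
s=robot.set_gripper(.04,4);s=st();print("Fn %.1f Fu %.1f Fy %.1f"%tuple(s['wrist_force']@v for v in(N,u,Y)))
s=robot.set_gripper(.04,60);s=st();print("Fn %.1f Fu %.1f Fy %.1f"%tuple(s['wrist_force']@v for v in(N,u,Y)))
```

```text
t7.7 p [ 0.5285 -0.1572  0.1362] F [-0.8  1.2  5.7] M [0.36 0.19 0.18] gap0.0538 grip4.0
Fn 4.7 Fu 3.4 Fy 1.1
t7.9 p [ 0.5284 -0.1572  0.1362] F [-0.4  2.9  5.9] M [0.37 0.15 0.13] gap0.0537 grip60.0
Fn 6.0 Fu 2.3 Fy 1.2
```

```bash
cat >> h.py <<'E'
def down(st,sg,p):
    X=np.array([np.cos(ST[st][1]),np.sin(ST[st][1]),0]);z=np.array([0,0,-1.]);y=sg*X
    return np.array(p),R.from_matrix(np.c_[np.cross(y,z),y,z]).as_quat(scalar_first=True)
E
python3 - <<'E'
from h import *
np.set_printoptions(precision=2,suppress=True)
p=robot.get_state()['ee_pos']
robot.move_linear(p+[0,0,.02],velocity=.04);st()
robot.move_linear(p+[0,0,.20],velocity=.12);s=st();print(s['q'])
print(robot.ik(*down('rest',-1,[.53,-.08,.38])),robot.ik(*down('easel',1,[.53,.12,.38])),robot.ik(*pose('easel',.131,.027,'end',1,dz=.15)))
cv2.imwrite("pics/b.png",cv2.resize(cv2.cvtColor(imaging.grab_frame("scene")[90:260,130:330],cv2.COLOR_RGB2BGR),(700,595),interpolation=cv2.INTER_CUBIC))
E
```

```text
t8.6 p [ 0.53 -0.16  0.16] F [ 0.6 -0.5 -6.2] M [-1.53  0.61  0.04] gap0.0534 grip60.0
t10.2 p [ 0.53 -0.16  0.34] F [ 0.  -0.3 -5.4] M [-1.56  0.59 -0.01] gap0.0536 grip60.0
[-0.04  0.61  0.91  1.74 -1.07  1.66 -0.68]
[-0.83  0.42  1.21  1.73 -0.41  1.28 -1.38] [ 0.39  0.37 -0.9   1.63  0.3   1.29  1.24] [ 0.73  0.77 -1.07  1.7  -0.15  1.04  1.67]
```

View pics/b.png

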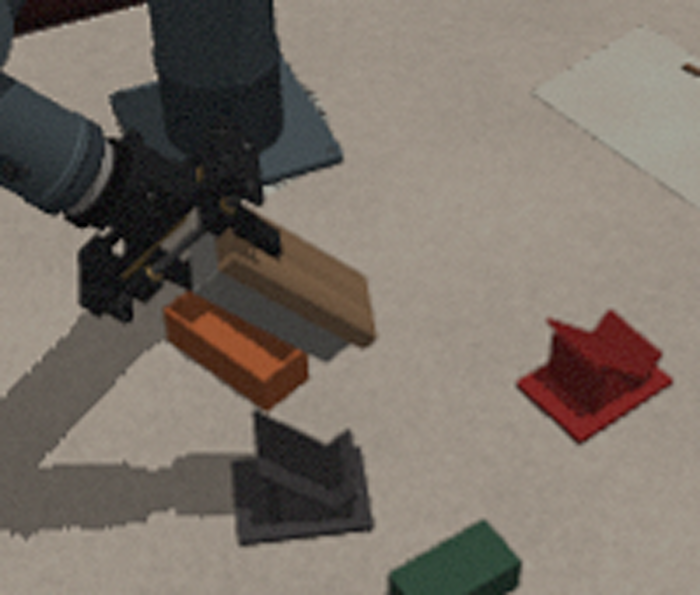

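Picture: pair lifted clear and still joined, with the empty dark rest below and the load matching. I flip with the last joint alone, the tool held steep so the pinch isn't twisted.

```bash
cat >> h.py <<'E'
def tilt(st,sg,p,deg):
    """as 'end' but pointing deg below the horizontal"""
    _,_,Y,_=frame(st);_,q=pose(st,0,0,'end',sg)
    return np.array(p),(R.from_rotvec(Y*np.radians(deg-45))*R.from_quat(q,scalar_first=True)).as_quat(scalar_first=True)
E
python3 - <<'E'
from h import *
np.set_printoptions(precision=2,suppress=True)
p,q=tilt('rest',-1,[.53,-.12,.38],75);print("z",R.from_quat(q,scalar_first=True).as_matrix()[:,2])
robot.move_linear(p,q,velocity=.08);s=st();print(s['q'])
j=s['q'].copy();j[6]+=np.pi
assert j[6]<2.72
for k in(.5,1.): 
    pass
robot.move_joints(j);s=st();print(s['q'])
t=pose('easel',.131,.027,'end',1,dz=.15);print(robot.ik(*t),t[0])
try: robot.move_linear(*t,velocity=.12);s=st();print(s['q'])
except robot.PlanningError as e: print(e)
E
```

```text
z [ 0.07  0.25 -0.97]
t11.2 p [ 0.53 -0.12  0.38] F [-0.5  0.7 -5.1] M [-0.58  0.37 -0.04] gap0.0536 grip60.0
[-0.57  0.44  1.18  1.73 -0.67  1.38 -1.09]
t13.8 p [ 0.53 -0.12  0.38] F [-0.9  0.9 -4.8] M [-0.59  0.16 -0.01] gap0.0533 grip60.0
[-0.57  0.44  1.18  1.73 -0.67  1.38  2.06]
[-0.51  0.61  0.73  1.77 -1.08  1.51  2.44] [0.54 0.16 0.29]
t16.4 p [0.54 0.16 0.29] F [-0.3 -0.5 -5.1] M [-1.48 -0.33 -0.01] gap0.0532 grip60.0
[-0.51  0.61  0.74  1.77 -1.09  1.51  2.44]
```

Run:
```python
from h import *
S,T=imaging.grab_frame("scene"),imaging.grab_frame("top")
o=np.hstack([cv2.resize(S[105:225,240:345],(400,457),interpolation=cv2.INTER_CUBIC),cv2.resize(T[130:250,160:265],(400,457),interpolation=cv2.INTER_CUBIC)])
cv2.imwrite("pics/c.png",cv2.convertScaleAbs(cv2.cvtColor(o,cv2.COLOR_RGB2BGR),alpha=1.5))
```

```text
(no output)
```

View pics/c.png

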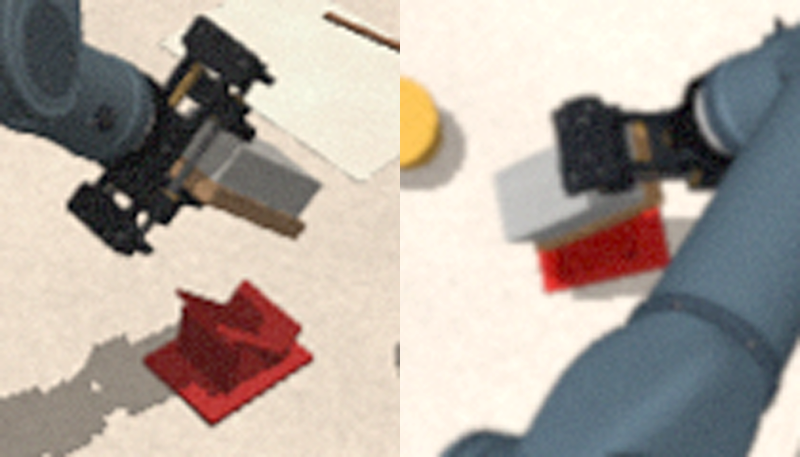

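Picture: pair is upside down over the easel, tray underneath, mould on top, still joined. I lower it with force checks.

Run:
```python
from h import *
o,u,Y,N=frame('easel')
robot.move_linear(pose('easel',.131,.027,'end',1,dz=.015)[0],velocity=.12)
robot.dwell(.2);s=st();F0=s['wrist_force'];M0=s['ft_torque'];p=s['ee_pos'];off=pose('easel',.131,.027,'end',1,dz=.015)[0]-p;print("off",off)
c=pose('easel',.131,.027,'end',1,dz=.015)[0]
for k in range(14):
    F=robot.get_state()['wrist_force']-F0
    fn,fu=F@N,F@u
    if fn>4 and fu>3 or max(fn,fu)>10: break
    step=np.array([0,0,-.0015]) if max(fn,fu)<3 else (-u*.0015 if fn>fu else -N*.0015)
    c=c+step;robot.move_linear(c,velocity=.03)
    s=robot.get_state();F=s['wrist_force']-F0;print(k,"Fn %.1f Fu %.1f Fy %.1f"%(F@N,F@u,F@Y),(s['ft_torque']-M0).round(2),((c-o)@u).round(4),((c-o)@N).round(4))
st()
```

```text
t18.0 p [0.5416 0.1618 0.1573] F [-0.2  0.4 -5.7] M [-1.56 -0.35  0.  ] gap0.0536 grip60.0
off [-2.75232980e-04 -5.14754963e-05 -5.79136247e-04]
0 Fn -0.1 Fu -0.1 Fy -0.3 [ 0.02 -0.02 -0.01] 0.1405 0.0365
1 Fn 0.1 Fu 1.5 Fy 0.2 [ 0.01 -0.   -0.02] 0.1395 0.0355
2 Fn -0.9 Fu -0.7 Fy 0.1 [0.04 0.01 0.03] 0.1384 0.0344
3 Fn 0.5 Fu 0.1 Fy -0.1 [ 0.06 -0.04 -0.01] 0.1374 0.0334
4 Fn 0.1 Fu 0.9 Fy -0.4 [ 0.02 -0.02 -0.  ] 0.1363 0.0323
5 Fn -0.2 Fu 0.7 Fy -0.3 [ 0.01 -0.02  0.02] 0.1352 0.0312
6 Fn 0.9 Fu 0.8 Fy -0.4 [ 0.06 -0.06 -0.03] 0.1342 0.0302
7 Fn 4.1 Fu 1.8 Fy -0.1 [1.02 0.08 0.06] 0.1331 0.0291
8 Fn 6.4 Fu 1.9 Fy -0.3 [1.53 0.05 0.04] 0.1316 0.0291
9 Fn 8.5 Fu 4.0 Fy -0.8 [2.06 0.06 0.1 ] 0.1301 0.0291
t20.5 p [0.541  0.1645 0.1431] F [-0.1  3.7  3.1] M [ 0.5  -0.28  0.1 ] gap0.0534 grip60.0
```

Run:
```python
from h import *
o,u,Y,N=frame('easel')
F0=np.array([-.2,.4,-5.7])
s=robot.get_state();c=s['ee_pos']+N*.002+[-.0003,0,-.0003]
robot.move_linear(c,velocity=.03)
for k in range(8):
    s=robot.get_state();F=s['wrist_force']-F0;print(k,"Fn %.1f Fu %.1f Fy %.1f"%(F@N,F@u,F@Y),((s['ee_pos']-o)@u).round(4),((s['ee_pos']-o)@N).round(4))
    if F@u>5: break
    c=c-u*.001;robot.move_linear(c,velocity=.03)
st()
```

```text
0 Fn 0.6 Fu 1.0 Fy -0.5 0.1297 0.0305
1 Fn -0.8 Fu 5.8 Fy -0.1 0.1295 0.0305
t21.0 p [0.5403 0.1651 0.1431] F [ 0.9 -4.1 -2.2] M [-1.82 -0.06  0.35] gap0.0535 grip60.0
```

Run:
```python
from h import *
o,u,Y,N=frame('easel')
p=robot.get_state()['ee_pos']
robot.move_linear(p-N*.0012,velocity=.03);st()
robot.set_gripper(.062);st();robot.dwell(.3)
robot.set_gripper(.088);st()
robot.move_linear(p+u*.11,velocity=.12);st()
robot.move_linear(p+u*.11+[0,0,.15],velocity=.2)
robot.move_pose(*pose('easel',.083,.2,'face',1));s=st();print(s['q'])
robot.dwell(.1)
S,T=imaging.grab_frame("scene"),imaging.grab_frame("top");np.savez("im1",S=S,T=T)
o=np.hstack([cv2.resize(S[105:225,240:345],(400,457),interpolation=cv2.INTER_CUBIC),cv2.resize(T[130:250,160:265],(400,457),interpolation=cv2.INTER_CUBIC)])
cv2.imwrite("pics/d.png",cv2.convertScaleAbs(cv2.cvtColor(o,cv2.COLOR_RGB2BGR),alpha=1.5))
```

```text
t21.2 p [0.5404 0.1647 0.1428] F [-2.1 -2.3  3.9] M [-0.41  0.22  0.51] gap0.0531 grip60.0
t21.6 p [0.5406 0.1645 0.1423] F [ 0.4  0.6 -0.6] M [-0.61 -0.13 -0.03] gap0.0620 grip0.0
t22.4 p [0.5405 0.1643 0.1423] F [0.2 0.4 0.4] M [-0.62 -0.15 -0.06] gap0.0878 grip0.0
t23.5 p [0.5576 0.0902 0.2204] F [-0.5 -0.3  0.1] M [-0.6  -0.13 -0.04] gap0.0881 grip0.0
t25.6 p [0.5064 0.311  0.2305] F [ 0.  -1.1  0.4] M [0.7  0.24 0.04] gap0.0879 grip0.0
[-1.35171616  0.86136587  0.7173703   1.51570951  0.15595852  1.33119506
  2.5778871 ]
```

View pics/d.png

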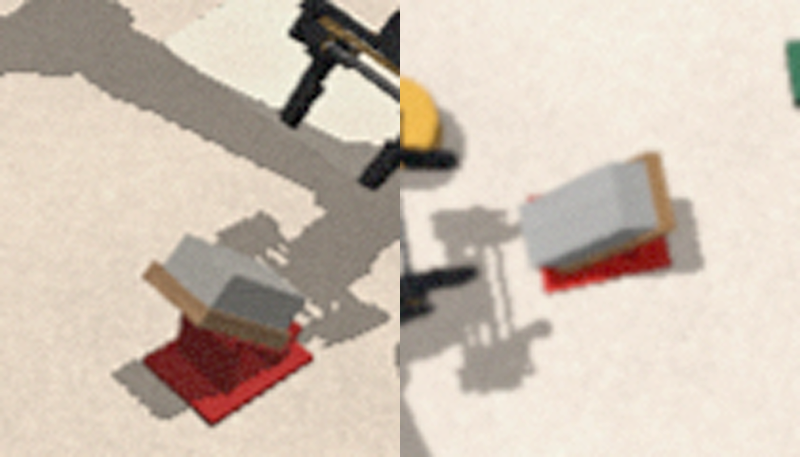

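Picture: pair leans on the easel, tray below on leaf and ledge, mould floor up (scene crop (235,275), top crop (575,215)). I check its lateral position by the light mould floor before grasping.

Run:
```python
from h import *
np.set_printoptions(precision=4,suppress=True)
D=np.load("im1.npz");o,u,Y,N=frame('easel')
def show(nm,X): r=X-o;print(nm,X,"u %.4f y %.4f n %.4f"%(r@u,r@Y,r@N))
t=lambda X,Y_:(160+((X-400)+.5)/3.81-.5,130+(Y_+.5)/3.81-.5)
s=lambda X,Y_:(240+(X+.5)/3.81-.5,105+(Y_+.5)/3.81-.5)
for nm,a,b in(("low -x",(303,300) ,(530,270)),("up +x",(205,318),(618,162)),("up -x",(188,236),(628,243))): pass
show("low end mid (z.072)",onplane("top",t(527.5,237),.072))
show("up end mid (z.178)",onplane("top",t(624,200),.178))
# scene: tray: low +x bottom corner (288,348), up +x (150,270)
show("mortar top",onplane("top",(158,162),.085))
# light grey floor in top: mask centroid
T=cv2.resize(D['T'],None,fx=6,fy=6,interpolation=cv2.INTER_CUBIC);h=cv2.cvtColor(T,cv2.COLOR_RGB2HSV)
m=cv2.inRange(h,(0,0,95),(179,14,135));b=np.zeros_like(m);b[165*6:205*6,190*6:222*6]=255;m=cv2.morphologyEx(m&b,cv2.MORPH_OPEN,np.ones((11,11)))
try:
    q=quad(m);print("quad",q)
    for p,z in zip(q,[None]*4):
        # point on the plane n=.054
        c,d=ray("top",p);X=c+d*((.054-(c-o)@N)/(d@N));show("corner",X)
except Exception as e: print(e)
```

```text
low end mid (z.072) [0.5149 0.2669 0.072 ] u 0.0050 y 0.0016 n 0.0544
up end mid (z.178) [0.5354 0.1625 0.178 ] u 0.1552 y 0.0055 n 0.0541
mortar top [0.6208 0.4005 0.085 ] u -0.0607 y -0.1319 n 0.1384
quad [[221.4167 165.3456]
 [221.4167 188.0654]
 [194.2918 199.8533]
 [190.8854 185.8945]]
corner [0.5891 0.1521 0.2002] u 0.1867 y -0.0443 n 0.0540
corner [0.5144 0.1508 0.1844] u 0.1644 y 0.0287 n 0.0540
corner [0.4858 0.2614 0.0702] u 0.0028 y 0.0313 n 0.0540
corner [0.5375 0.2772 0.0666] u -0.0022 y -0.0227 n 0.0540
```

Run:
```python
from h import *
o,u,Y,N=frame('easel')
t=pose('easel',.08,.12,'face',1,y=.003);robot.move_linear(*t,velocity=.15);s=st();print(s['q'].round(2));F0=s['wrist_force']
robot.move_linear(pose('easel',.08,.042,'face',1,y=.003)[0],velocity=.08);s=st()
F=s['wrist_force']-F0;print("Fn %.1f Fu %.1f Fy %.1f"%(F@N,F@u,F@Y))
robot.set_gripper(.05,4);s=st();F=s['wrist_force']-F0;print("Fn %.1f Fu %.1f Fy %.1f"%(F@N,F@u,F@Y))
S,T=imaging.grab_frame("scene"),imaging.grab_frame("top")
o=np.hstack([cv2.resize(S[125:225,240:345],(400,381),interpolation=cv2.INTER_CUBIC),cv2.resize(T[130:230,160:265],(400,381),interpolation=cv2.INTER_CUBIC)])
cv2.imwrite("pics/e.png",cv2.convertScaleAbs(cv2.cvtColor(o,cv2.COLOR_RGB2BGR),alpha=1.5))
```

```text
t26.4 p [0.5155 0.2607 0.1719] F [ 0.2 -0.1  0.3] M [0.67 0.25 0.  ] gap0.0877 grip0.0
[-1.31  0.9   0.7   1.63  0.16  1.16  2.57]
t27.6 p [0.5279 0.2071 0.1165] F [ 0.8 -0.4 -1.2] M [0.69 0.24 0.02] gap0.0878 grip0.0
Fn -1.4 Fu -0.8 Fy -0.5
t28.1 p [0.5287 0.2066 0.1168] F [ 4.1 -0.3  0.6] M [ 0.37 -0.43  0.52] gap0.0618 grip4.0
Fn -0.5 Fu 1.0 Fy -3.7
```

Run:
```python
from h import *
_,u,Y,N=frame('easel');F0=np.array([.2,-.1,.3])
f=lambda:[print("Fn %.1f Fu %.1f Fy %.1f"%tuple((robot.get_state()['wrist_force']-F0)@v for v in(N,u,Y)))]
p=robot.get_state()['ee_pos']
robot.move_linear(p-Y*.001,velocity=.02);f()
robot.set_gripper(.05,35);st();f()
p=robot.get_state()['ee_pos']
robot.move_linear(p+N*.006,velocity=.02);f()
robot.move_linear(p+N*.03,velocity=.04);f()
robot.move_linear(p+N*.09,velocity=.08);f()
robot.dwell(.2);st()
S,T=imaging.grab_frame("scene"),imaging.grab_frame("top");np.savez("im2",S=S,T=T)
hs=cv2.cvtColor(S[165:215,265:330],cv2.COLOR_RGB2HSV)
print("dark brown px",int(((hs[...,2]<60)&(hs[...,0]<22)&(hs[...,1]>60)).sum()))
```

```text
Fn 0.4 Fu 1.4 Fy -0.2
t28.6 p [0.5293 0.2067 0.1168] F [-1.2  0.   3.7] M [0.26 0.2  0.03] gap0.0612 grip35.0
Fn 2.7 Fu 2.1 Fy 1.3
Fn -3.3 Fu 0.0 Fy 1.6
Fn -2.9 Fu -2.3 Fy -0.0
Fn -3.6 Fu -2.3 Fy -0.3
t30.9 p [0.5147 0.2681 0.1802] F [ 0.2  0.4 -3.1] M [1.13 0.32 0.01] gap0.0617 grip35.0
dark brown px 194
```

Run:
```python
from h import *
np.set_printoptions(precision=2,suppress=True)
w=[]
for _ in range(8): robot.dwell(.03);w.append(robot.get_state()['wrist_force'])
print("mean F",np.mean(w,0))
p=robot.get_state()['ee_pos'];robot.move_linear(p+[0,0,.15],velocity=.2)
t=pose('rest',.074,.0375,'face',1,dz=.18);print(t[0],robot.ik(*t))
robot.move_linear(*t,velocity=.18);s=st();print(s['q'])
robot.move_linear(pose('rest',.074,.0375,'face',1,dz=.02)[0],velocity=.15)
robot.dwell(.2);s=st()
S,T=imaging.grab_frame("scene"),imaging.grab_frame("top");np.savez("im3",S=S,T=T)
for n,i,b in(("S",S,(270,170,330,215)),("T",T,(190,165,230,205))):
    h=cv2.cvtColor(i,cv2.COLOR_RGB2HSV);m=np.zeros(h.shape[:2],np.uint8);x,y,X,Y=b;c=h[y:Y,x:X].astype(int)
    m[y:Y,x:X]=((c[...,2]<70)&(c[...,0]>=4)&(c[...,0]<25))*255
    k,l,stt,cen=cv2.connectedComponentsWithStats(m);print(n,[(stt[j].tolist(),cen[j].round(1).tolist()) for j in range(1,k) if stt[j][4]>25])
```

```text
mean F [ 0.08 -0.28 -2.96]
[ 0.54 -0.12  0.29] [-0.84  0.71  0.91  1.74  0.22  1.17  2.75]
t34.5 p [ 0.54 -0.12  0.29] F [ 0.6  0.1 -3.2] M [ 1.14 -0.23 -0.01] gap0.0614 grip35.0
[-0.81  0.69  0.86  1.74  0.26  1.18  2.72]
t35.9 p [ 0.54 -0.12  0.13] F [ 0.2 -0.5 -3.9] M [ 1.11 -0.25 -0.01] gap0.0616 grip35.0
S [([287, 177, 28, 19, 152], [300.6, 186.7])]
T []
```

The bar shows as one dark-brown blob in the tray (scene (301,187)). Now the guarded descent onto the rest.

Run:
```python
from h import *
o,u,Y,N=frame('rest')
w=[]
for _ in range(5): robot.dwell(.03);w.append(robot.get_state()['wrist_force'])
F0=np.mean(w,0);c=pose('rest',.074,.0375,'face',1,dz=.02)[0]
for z in(.012,.007): c=pose('rest',.074,.0375,'face',1,dz=z)[0];robot.move_linear(c,velocity=.04)
for k in range(16):
    s=robot.get_state();F=s['wrist_force']-F0;fn,fu=F@N,F@u
    print(k,"Fn %.1f Fu %.1f Fy %.1f"%(fn,fu,F@Y),((s['ee_pos']-o)@u).round(4),((s['ee_pos']-o)@N).round(4))
    if (fn>3 and fu>3) or max(fn,fu)>9: break
    step=np.array([0,0,-.0015]) if max(fn,fu)<3 else (-u*.0015 if fn>fu else -N*.0015)
    c=c+step;robot.move_linear(c,velocity=.03)
st()
```

```text
0 Fn -0.2 Fu -0.7 Fy 0.9 0.0788 0.0422
1 Fn 0.0 Fu 0.5 Fy 0.2 0.078 0.0413
2 Fn 0.2 Fu 5.0 Fy -0.3 0.0778 0.0401
3 Fn 2.0 Fu 7.7 Fy -0.4 0.0778 0.0386
4 Fn 4.1 Fu 9.5 Fy -0.3 0.0779 0.0373
t37.8 p [ 0.5391 -0.1211  0.1114] F [-0.4 -3.9  6.3] M [-0.45  0.27  0.18] gap0.0615 grip34.9
```

Run:
```python
from h import *
o,u,Y,N=frame('rest');F0=np.array([.3,-.3,-3.4])
c=robot.get_state()['ee_pos']+u*.0015;robot.move_linear(c,velocity=.03)
for k in range(8):
    s=robot.get_state();F=s['wrist_force']-F0;fn,fu=F@N,F@u
    print(k,"Fn %.1f Fu %.1f Fy %.1f"%(fn,fu,F@Y),((s['ee_pos']-o)@u).round(4),((s['ee_pos']-o)@N).round(4),s['ft_torque'].round(2))
    if fn>5: break
    c=c-N*.001;robot.move_linear(c,velocity=.03)
st()
```

```text
0 Fn -0.0 Fu 0.6 Fy 0.7 0.078 0.0374 [ 1.04 -0.26  0.06]
1 Fn 5.8 Fu -2.3 Fy 0.8 0.078 0.0368 [ 1.51 -0.   -0.38]
t38.3 p [ 0.539  -0.1215  0.1112] F [ 1.2  5.4 -0.9] M [ 1.51 -0.   -0.38] gap0.0619 grip34.9
```

Run:
```python
from h import *
o,u,Y,N=frame('rest')
robot.set_gripper(.068);robot.dwell(.2);robot.set_gripper(.088);st()
p=robot.get_state()['ee_pos'];robot.move_linear(p+N*.08,velocity=.1);st()
robot.move_linear(p+N*.08+[0,0,.15],velocity=.2)
j=robot.get_state()['q'].copy();j[0]=-1.9
try: robot.move_joints(j)
except robot.PlanningError as e: print(e)
robot.dwell(.3);s=st();print(s['q'].round(2))
S,T=imaging.grab_frame("scene"),imaging.grab_frame("top")
a=cv2.resize(S[160:250,180:330],(800,480),interpolation=cv2.INTER_CUBIC)[:, :]
b=cv2.resize(T[135:225,175:345],(567,300),interpolation=cv2.INTER_CUBIC)
o=np.zeros((600,800,3),np.uint8);o[:300,:500]=cv2.resize(S[160:250,180:330],(500,300),interpolation=cv2.INTER_CUBIC);o[300:,:567]=b
o[:171,500:]=cv2.resize(S[:,:],(300,225))[:171]
o[300:475,567:]=cv2.resize(T,(233,175))
cv2.imwrite("pics/f.png",cv2.convertScaleAbs(cv2.cvtColor(o,cv2.COLOR_RGB2BGR),alpha=1.5))
```

```text
t39.3 p [ 0.5386 -0.1228  0.1117] F [-0.8  0.2  0.2] M [ 0.74 -0.09  0.01] gap0.0878 grip0.0
t40.3 p [ 0.5539 -0.069   0.1681] F [-0.1  0.2  0.2] M [ 0.72 -0.07 -0.04] gap0.0882 grip0.0
t43.5 p [0.332  0.4485 0.3172] F [-0.  -0.1 -0.1] M [0.58 0.6  0.02] gap0.0880 grip0.0
[-1.9   0.67  0.83  1.65  0.26  1.31  2.69]
```

View pics/f.png

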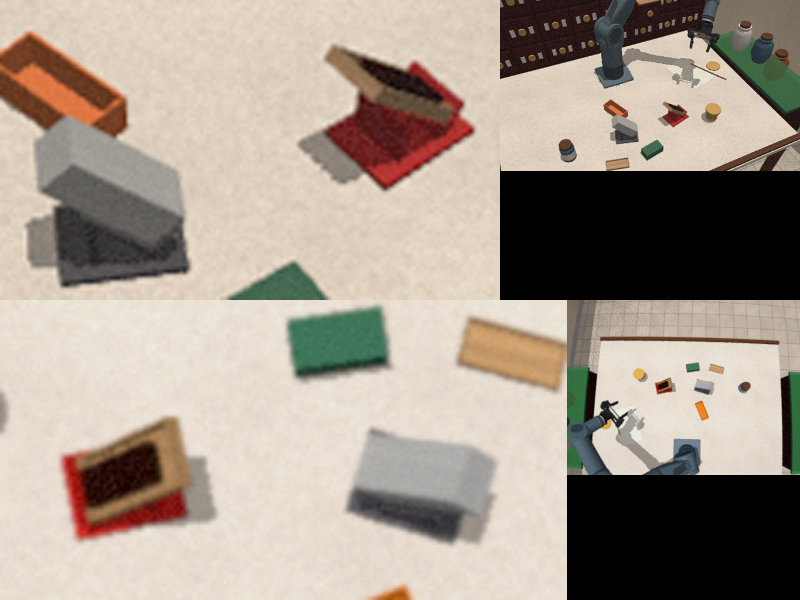

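Final picture: the tray leans on the easel with the bar lying in it (top crop (120,475)). The mould leans open side down on the dark rest (top crop (420,480)). Bystanders are unmoved and the gripper is clear.

```bash
python3 -c "
from rig import robot
print(robot.job_done())"
```

```text
the job is handed in; nothing more can be done
None
```

Job handed in at about 43.5 s of robot time: the tray leans on the easel with the bar in it, the empty mould leans open side against the dark rest, and the mortar, jar and carton look unmoved in the final picture.

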